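# Shut the open air cock and bleed its spray gun

## Robot

A 7-joint arm with a two-finger parallel gripper is mounted at the origin on the work surface. World frame = base frame: x ahead of the robot, y to its left, z up, the work surface at z = 0. Lengths are in m, angles in rad, forces in N, time in s.
With the tool pointing down it reaches from about 0.4 to 0.85 m from the base axis. Payload 10.4 kg.
Tool frame: the origin (TCP) lies at the very end of the fingers, on their centre line; the grasp point (between the pads) lies 19 mm behind it; z points along the fingers, y is the line along which they close (so a half turn about z gives the same grasp; the last joint's range is limited). The gripper opens to 87 mm and grips with 3 to 60 N. Pads are 19 mm wide; open, the fingers measure 117 mm over their backs; the gripper's body (75 mm by 190 mm) begins 51 mm behind the grasp point.
Start: joints at [-0.023, 0.332, -0.065, 1.46, 0.022, 1.35, -0.088], TCP at [0.625, 0, 0.223] pointing down, gripper open.
Joint ranges: [-2.6, 2.6], [-0.5, 2.12], [-1.47, 1.34], [0.16, 2.42], [-1.27, 4.41], [0.06, 2.06], [-2.6, 2.6]. Speed limits (rad/s): [2.22, 2.22, 2.79, 2.79, 3.14, 3.14, 3.14].

## Interface

Orientations are given as a unit quaternion [x, y, z, w].
In Python, from bench import * gives the robot as it stands.
- The arm moves only by the tool carry_out, never from a script. Its argument "deltas" is a list of rows, each an object with "hand": the finger opening in mm, from 0 to 87; "dp": the shift along the tool's x, y, z each as a share of 250 mm, from -1 to 1, a list of three; "spin": the turn about the tool's z as a share of pi rad, from -1 to 1. In form: [{"hand": hand, "dp": [dx, dy, dz], "spin": spin}, ...]. A call has 1 to 20 rows; each row is the pose to reach, as a shift and turn from the pose commanded when the call began, along the tool's axes at that moment, turning the shorter way round; what a row does not reach only later rows make up. A row lasts 1/10 s, in which the tool goes at most 50 mm and 8.59 degrees, less where a joint would pass 70% of its speed; a pose out of reach is approached as far as the arm can. A call with a number of a shift or a turn outside -1 to 1 is refused whole. A call with a gripper value outside its range is refused whole. The fingers move at their own pace and stop on an object; "force" is the grip in N (left out, the last holds). Time passes only in rows, so rows that repeat a pose let the fingers close. It gives the time, the measured TCP pose, the force, the opening and the grip force at its end, in the units of the state.
- read_state(): the state, without advancing time (a new reading comes with each control period).
- camera(name): name is "scene" or "side" or "wrist"; returns the picture (480x640x3 uint8, red, green, blue); there is no depth.
- get_calibration(name): a dict with "fx", "fy", "cx", "cy" (pixels), "R" (3x3) and "t" (3): a world point X has camera coordinates R X + t; the wrist camera has in their place "mount" (4x4, takes a point from camera to tool coordinates, whose origin is the TCP and whose axes are the flange's). Camera axes: x right, y down, z forward; pixel columns grow to the right and rows downward; lengths in m; the calibration is good to about 2 mm. A picture is of the moment at which its call begins: read the wrist's pose just before it. get_calibration takes no time and is no camera call.
- close_job(): hands the job in; it is judged then, once.
The state is a dict: "time": time; "joint_positions": joint angles; "joint_vel": joint speeds; "joint_torque": joint torques, N m; "ee_pos": TCP position; "eef_rot": TCP orientation; "ft_force": force on the tool from outside, world axes, zero at the start; "torque": the same for the moment, N m; "width": finger opening in m; "grip_force": force on a finger pad.
Only numpy, scipy, OpenCV 4.12 (cv2) and the standard library are available. Lean on these libraries where they do the work, as an engineer would, in place of code of your own. Each camera call takes 0.05 s, during which the arm holds its last target. There are 200 camera calls.

## Task

Two spray guns sit upside down in stands, each with its own air cock in front of it, and one of the cocks has been left open (lever along its pipe instead of across it). Turn that cock fully shut, and only then squeeze the trigger of the gun it serves fully home for about a second to bleed it, and let it spring back. Leave the other gun's trigger, its shut cock and the cup, tape roll and jar standing among them alone.

Things in the scene. Friction and masses are not known exactly. Their poses are not given: they have to be found in the camera images.
- gun_a: Aluminium spray gun, no cup or hose, clamped upside down in a grey steel stand fixed to the table. Origin: centre of the underside of the stand's base (130 x 250 x 8 mm); z up, y along the barrel. Barrel axis parallel to y at x = 0, 85 mm above the table. From it the grip rises, leaning 0.61 rad (35 deg) from vertical towards -x. Stand posts, 16 mm square: x = 42, y = +-108 mm.
- gun_a_grip (a point): On the axis of gun_a's grip, 85 mm up the grip from the barrel axis: where to squeeze. Axes as the stand's (not leaning). Grip: 26 mm in y, 24 mm across, 115 mm long from the barrel axis, then a 10 mm brass nipple. Trigger on its +y side. Squeeze width here, grip and trigger together: 55 mm released (60 mm at the trigger's free end), 40 mm squeezed.
- gun_a_pipe (a point): Middle of the axis of a 22 mm air pipe, 270 mm long, parallel to y, fixed over the front of gun_a (x = -34 mm, 279 mm above the table). A tool that comes straight down on the grip strikes it; one that comes in along the leaning grip clears it.
- trigger_a (a joint): Sprung trigger of gun_a, a steel bar 16 mm wide, 7 mm thick, on the grip's +y side; hinge 18 mm up the grip, free end 105 mm up. 0 = released, 0.22 rad = fully home, parallel to the grip. Spring: 4 N at 0, 7.5 N when home (85 mm up the grip). Its outer face there goes from 42 to 27 mm from the grip's axis; the grip's other face is 13 mm from it. Springs back when let go.
- gun_b: Aluminium spray gun, no cup or hose, clamped upside down in a grey steel stand fixed to the table. Origin: centre of the underside of the stand's base (130 x 250 x 8 mm); z up, y along the barrel. Barrel axis parallel to y at x = 0, 85 mm above the table. From it the grip rises, leaning 0.61 rad (35 deg) from vertical towards -x. Stand posts, 16 mm square: x = 42, y = +-108 mm.
- gun_b_grip (a point): On the axis of gun_b's grip, 85 mm up the grip from the barrel axis: where to squeeze. Axes as the stand's (not leaning). Grip: 26 mm in y, 24 mm across, 115 mm long from the barrel axis, then a 10 mm brass nipple. Trigger on its -y side. Squeeze width here, grip and trigger together: 55 mm released (60 mm at the trigger's free end), 40 mm squeezed.
- gun_b_pipe (a point): Middle of the axis of a 22 mm air pipe, 270 mm long, parallel to y, fixed over the front of gun_b (x = -34 mm, 279 mm above the table). A tool that comes straight down on the grip strikes it; one that comes in along the leaning grip clears it.
- trigger_b (a joint): Sprung trigger of gun_b, a steel bar 16 mm wide, 7 mm thick, on the grip's -y side; hinge 18 mm up the grip, free end 105 mm up. 0 = released, 0.22 rad = fully home, parallel to the grip. Spring: 4 N at 0, 7.5 N when home (85 mm up the grip). Its outer face there goes from 42 to 27 mm from the grip's axis; the grip's other face is 13 mm from it. Springs back when let go.
- cock_p: Brass air cock (ball valve), 68 mm high, on a 50 x 70 mm steel foot fixed to the table. It serves the gun whose stand it stands in front of (about 200 mm nearer the robot; the other gun is farther off). Origin: centre of the foot's underside, under the lever's pivot; z up; its short brass pipe (84 mm) runs along its y.
- cock_p_lever (a joint): Lever of cock_p: 0 = shut, lever across the pipe, pointing to the cock's -x; 1.571 = open, lever along the pipe, pointing to its +y. From above it turns counter-clockwise to shut, against 0.12 N m of friction, to a hard stop at 0; stays where left. Flat steel, 14 mm wide, 8 mm thick, underside 54 mm above the table, reaching 74 mm from the pivot, with a 14 mm high upturned end.
- cock_p_tip (a point): On the lever of cock_p, 60 mm from its pivot, at mid thickness (58 mm above the table).
- cock_q: Brass air cock (ball valve), 68 mm high, on a 50 x 70 mm steel foot fixed to the table. It serves the gun whose stand it stands in front of (about 200 mm nearer the robot; the other gun is farther off). Origin: centre of the foot's underside, under the lever's pivot; z up; its short brass pipe (84 mm) runs along its y.
- cock_q_lever (a joint): Lever of cock_q: 0 = shut, lever across the pipe, pointing to the cock's -x; 1.571 = open, lever along the pipe, pointing to its +y. From above it turns counter-clockwise to shut, against 0.12 N m of friction, to a hard stop at 0; stays where left. Flat steel, 14 mm wide, 8 mm thick, underside 54 mm above the table, reaching 74 mm from the pivot, with a 14 mm high upturned end.
- cock_q_tip (a point): On the lever of cock_q, 60 mm from its pivot, at mid thickness (58 mm above the table).
- cup: White plastic mixing cup, 72 mm wide, 75 mm high, loose, not to be disturbed. Origin: centre of its underside.
- tape: Roll of masking tape lying flat, 96 mm across, 36 mm high, loose, not to be disturbed. Origin: centre of its underside.
- jar: Glass jar with a steel lid, 66 mm wide, 100 mm high, loose, not to be disturbed. Origin: centre of its underside.
Things that resemble listed ones, but are neither listed nor needed, are in the scene too. Leave any green look-alike of the cock_q alone. What is shaped like the cock_p but red is not meant.

How it is judged:
On the way, in this order (a step that is already met when the one before it is completed fails the run):
1. the open cock is turned fully shut (within 0.1 rad) (value of joint cock_p_lever below 0.1 rad), for 0.2 s.
2. the trigger of the gun it serves is squeezed home (beyond 0.19 of 0.22 rad) and held for half a second (((horizontal distance between cock_p and gun_a below 0.24 m and value of joint trigger_a above 0.19 rad) or (horizontal distance between cock_p and gun_b below 0.24 m and value of joint trigger_b above 0.19 rad))), for 0.5 s.
At the end, for the whole second after the job is handed in: both cocks are shut (levers within 0.1 rad of the stop), both triggers have sprung back (under 0.03 rad), and cup, tape roll and jar stand within 30 mm of where they began (value of joint each of cock_p_lever, cock_q_lever below 0.1 rad and value of joint each of trigger_a, trigger_b below 0.03 rad and distance of each of cup, tape, jar from where it was at the start of the episode below 0.03 m); the robot touches nothing.
It fails at once if the trigger of the other gun is pulled (beyond 0.08 rad) ((horizontal distance between cock_p and gun_a below 0.24 m and value of joint trigger_b above 0.08 rad) or (horizontal distance between cock_p and gun_b below 0.24 m and value of joint trigger_a above 0.08 rad)).
It fails at once if a trigger is pulled (beyond 0.08 rad) while the cock is still open (over 0.2 rad) (value of joint cock_p_lever above 0.2 rad and value of joint any of trigger_a, trigger_b above 0.08 rad).
It fails at once if the shut cock is opened (beyond 0.3 rad) (value of joint cock_q_lever above 0.3 rad).
It fails at once if the cup, tape roll or jar is moved (over 30 mm) or tipped (over 0.5 rad) (distance of any of cup, tape, jar from where it was at the start of the episode above 0.03 m or angle between any of cup, tape, jar's own z axis and vertical above 0.5 rad).
It also fails if it takes over 48 s, if anything falls off the work surface, if the arm or the gripper's body presses on something with over 40 N, if the wrist force passes 120 N, or if a joint passes its speed limit or range.

## Working session

There is one attempt and no reset: what is moved stays moved. The work goes in short steps, Python scripts to look and compute and a tool call to move; the robot and the scene stay as the last step left them, time stands still between calls to the robot, and variables do not carry over. Pictures are saved under pics/ and viewed, at most 11 in all, crops included, and the job is handed in when it is done.

Besides the shell and the picture viewer there is one more tool, called after "Request:" by a JSON object that holds its "fn" and its "kwargs", one argument or row to a line. carry_out: Moves the arm, as the interface text tells. Its arguments: {"type":"object","properties":{"deltas":{"type":"array","items":{"type":"object","properties":{"hand":{"type":"number"},"dp":{"type":"array","items":{"type":"number","minimum":-1,"maximum":1}},"spin":{"type":"number","minimum":-1,"maximum":1}}}},"force":{"type":"number"}},"required":["deltas"]}

```bash
mkdir -p pics; ls; python3 - <<'E'
from bench import *
import cv2
s=read_state();print(s)
for n in("scene","side"):
    cv2.imwrite(f"pics/{n}0.png",camera(n)[:,:,::-1]);c=get_calibration(n);print(n,c)
print(get_calibration("wrist"))
E
```

```text
pics
{'time': 0.0, 'joint_positions': array([-0.02257755,  0.33287579, -0.06471719,  1.46094503,  0.02161503,
        1.34990407, -0.08846813]), 'joint_vel': array([-0.00096053, -0.00102267, -0.00051374, -0.00039685,  0.00030598,
       -0.002393  , -0.00219935]), 'joint_torque': array([-1.20520472e-04, -6.23245955e+01,  2.44190963e-02, -3.89891267e+01,
       -6.13984605e-02,  3.97891912e-02,  1.87085252e-04]), 'ee_pos': array([ 6.24608367e-01, -1.51212580e-05,  2.21749771e-01]), 'eef_rot': array([ 7.07088904e-01,  7.07124294e-01, -5.33865939e-04, -4.80117815e-04]), 'ft_force': array([ 0.11932437, -0.14322851, -0.02154655]), 'torque': array([-0.0327301 , -0.06927221, -0.01412392]), 'grip_force': 0.0, 'width': 0.08692497850323525}
scene {'fx': 455.35305120334607, 'fy': 455.35305120334607, 'cx': 312.9066553617249, 'cy': 236.08977792743428, 'R': array([[ 0.36153776,  0.93235642,  0.00139393],
       [ 0.77913603, -0.30130201, -0.54969459],
       [-0.51209129,  0.19982141, -0.83536454]]), 't': array([-0.16827316, -0.35113186,  1.46336366])}
side {'fx': 559.0509237465504, 'fy': 559.0509237465504, 'cx': 316.3554654892814, 'cy': 240.87008630359873, 'R': array([[ 0.90252561, -0.43058038,  0.00693231],
       [-0.24928358, -0.5355063 , -0.80690192],
       [ 0.35114843,  0.72652154, -0.59064476]]), 't': array([-0.54326196,  0.28104973,  1.18685812])}
{'fx': 334.735923293405, 'fy': 334.735923293405, 'cx': 317.9422933802529, 'cy': 243.3447127636954, 'mount': array([[ 1.45038191e-04, -9.57470175e-01, -2.88532222e-01,
         7.90972174e-02],
       [ 9.99999936e-01,  2.33339787e-04, -2.71642817e-04,
        -1.00293955e-03],
       [ 3.27415943e-04, -2.88532165e-01,  9.57470147e-01,
        -1.62801850e-01],
       [ 0.00000000e+00,  0.00000000e+00,  0.00000000e+00,
         1.00000000e+00]])}
```

View pics/scene0.png

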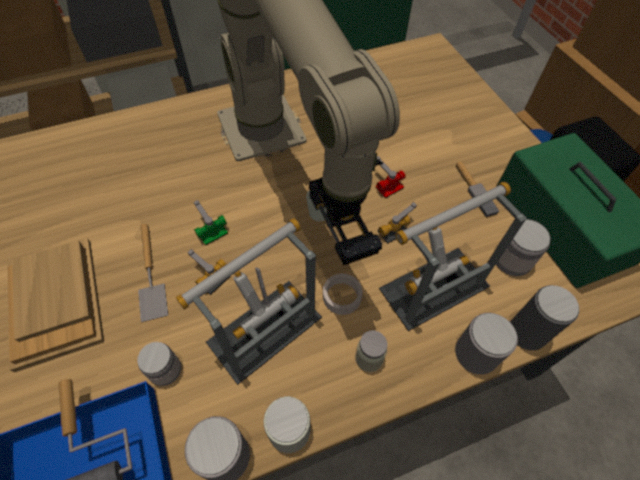

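View pics/side0.png

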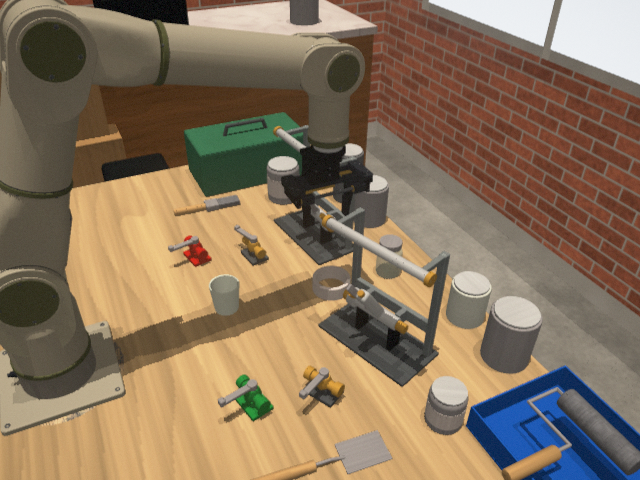

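```bash
python3 - <<'E'
import cv2,numpy as np
a=cv2.imread("pics/scene0.png");b=cv2.imread("pics/side0.png")
f=lambda im,x0,y0,x1,y1:cv2.resize(im[y0:y1,x0:x1],(400,300),interpolation=cv2.INTER_CUBIC)
cv2.imwrite("pics/m1.png",np.vstack([np.hstack([f(a,290,140,430,245),f(b,255,90,395,195)]),np.hstack([f(a,165,190,325,310),f(b,160,210,280,300)])]))
E
```

```text
(no output)
```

View pics/m1.png

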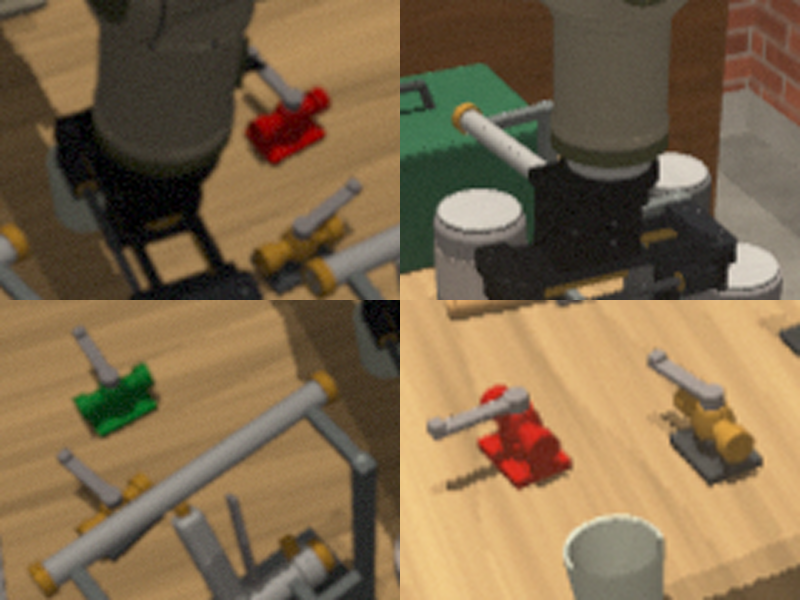

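```bash
cat > h.py <<'E'
import numpy as np,cv2
from bench import *
def cal(n):
    c=get_calibration(n);K=np.array([[c["fx"],0,c["cx"]],[0,c["fy"],c["cy"]],[0,0,1]]);return K,np.array(c["R"]),np.array(c["t"])
def proj(n,P):
    K,R,t=cal(n);q=(np.atleast_2d(P)@R.T+t)@K.T;return q[:,:2]/q[:,2:]
def ray(n,uv,z):
    K,R,t=cal(n);d=R.T@np.linalg.inv(K)@np.array([*uv,1.]);o=-R.T@t;return o+d*(z-o[2])/d[2]
def tri(uv1,uv2):
    P=[np.hstack([R,t[:,None]]) for K,R,t in (cal("scene"),cal("side"))];Ks=[cal("scene")[0],cal("side")[0]]
    X=cv2.triangulatePoints(Ks[0]@P[0],Ks[1]@P[1],np.array(uv1,float),np.array(uv2,float)).ravel();return X[:3]/X[3]
E
python3 - <<'E'
from h import *
np.set_printoptions(precision=4,suppress=True)
a=cv2.imread("pics/scene0.png");b=cv2.imread("pics/side0.png")
# brass blobs in each view
for n,im in(("scene",a),("side",b)):
    h=cv2.cvtColor(im,cv2.COLOR_BGR2HSV);m=cv2.inRange(h,(14,170,90),(28,255,255))
    k,_,st,ce=cv2.connectedComponentsWithStats(m)
    for s,c in zip(st[1:],ce[1:]):
        if s[4]>25: print(n,c,s[4],"z.279",ray(n,c,.279)[:2],"z.04",ray(n,c,.04)[:2])
print("lever end",tri((412.5,205.8),(236.5,228)),"pivot",tri((395,218.7),(253.6,238.5)))
for n,uv in(("scene",(412.5,205.8)),("side",(236.5,228)),("scene",(395,218.7)),("side",(253.6,238.5))):print(n,ray(n,uv,.062))
T=np.array([.6246,0,.2217]);cols=[(0,0,255),(0,255,255),(0,255,0),(255,0,255)]
def f(im,n,x0,y0,x1,y1):
    o=cv2.resize(im[y0:y1,x0:x1],None,fx=2.86,fy=2.86,interpolation=cv2.INTER_CUBIC)
    for c,zz in zip(cols,(.07,.10,.13,.16)):
        P=T+np.array([[sx*.095,sy*.0375,zz] for sx,sy in((1,1),(1,-1),(-1,-1),(-1,1))])
        cv2.polylines(o,[((proj(n,P)-[x0,y0])*2.86).astype(np.int32)],True,c,1)
    return cv2.convertScaleAbs(o,alpha=1.8,beta=20)
cv2.imwrite("pics/m2.png",np.hstack([f(a,"scene",285,130,415,280),f(b,"side",260,100,390,250)]))
E
```

```text
scene [505.7174 185.7826] 46 z.279 [0.6522 0.3676] z.04 [0.5147 0.5615]
scene [404.84 220.26] 50 z.279 [0.6549 0.1253] z.04 [0.5184 0.242 ]
scene [295.1765 222.7451] 51 z.279 [ 0.5808 -0.0834] z.04 [ 0.4206 -0.0331]
scene [387.9184 227.2245] 98 z.279 [0.6579 0.0858] z.04 [0.5224 0.19  ]
scene [402.3846 235.4808] 52 z.279 [0.686  0.1037] z.04 [0.5594 0.2135]
scene [464.6829 259.3902] 41 z.279 [0.7779 0.1894] z.04 [0.6805 0.3265]
scene [219.3281 264.2031] 64 z.279 [ 0.6191 -0.2503] z.04 [ 0.4712 -0.2531]
scene [202.1667 277.4286] 42 z.279 [ 0.6352 -0.2873] z.04 [ 0.4923 -0.302 ]
scene [412.6122 286.449 ] 49 z.279 [0.7932 0.0693] z.04 [0.7007 0.1681]
scene [293.8718 290.8974] 39 z.279 [ 0.7229 -0.1376] z.04 [ 0.608  -0.1046]
scene [181.1333 300.65  ] 60 z.279 [ 0.6679 -0.3339] z.04 [ 0.5355 -0.3634]
scene [238.5479 332.0411] 73 z.279 [ 0.7627 -0.2539] z.04 [ 0.6605 -0.2579]
side [324.5946 217.5135] 37 z.279 [ 0.5829 -0.0755] z.04 [0.7438 0.2432]
side [255.1111 247.4444] 81 z.279 [ 0.4144 -0.1123] z.04 [0.5136 0.1929]
side [429.2525 278.5556] 99 z.279 [ 0.6674 -0.3339] z.04 [ 0.8592 -0.1098]
side [400.871  326.5484] 93 z.279 [ 0.5547 -0.4156] z.04 [ 0.7053 -0.2215]
side [309.8644 372.6864] 118 z.279 [ 0.3791 -0.44  ] z.04 [ 0.4654 -0.2547]
side [332.0669 386.2552] 239 z.279 [ 0.3978 -0.4767] z.04 [ 0.4908 -0.3049]
lever end [0.492  0.2761 0.0562] pivot [0.5161 0.2103 0.0579]
scene [0.4962 0.2723 0.062 ]
side [0.4895 0.2688 0.062 ]
scene [0.5172 0.2097 0.062 ]
side [0.5146 0.2035 0.062 ]
```

View pics/m2.png

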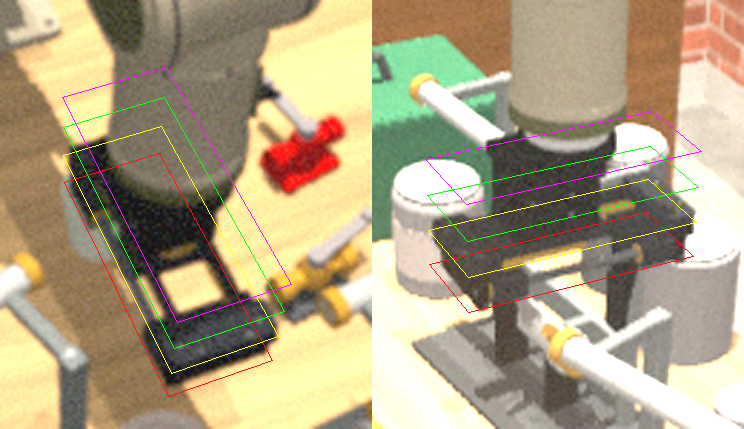

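Request:
{"fn": "carry_out", "kwargs": {
  "deltas": [
    {"hand":0,"dp":[0,-0.5,0],"spin":-0.5},
    {"hand":0,"dp":[0,-0.5,0],"spin":-0.5},
    {"hand":0,"dp":[0,-0.5,0],"spin":-0.5},
    {"hand":0,"dp":[0.5,-0.5,0],"spin":-0.5},
    {"hand":0,"dp":[0.5,-0.5,0],"spin":-0.5},
    {"hand":0,"dp":[0.5,-0.5,0],"spin":-0.5},
    {"hand":0,"dp":[1,-0.34,0],"spin":-0.5},
    {"hand":0,"dp":[1,-0.34,0],"spin":-0.5},
    {"hand":0,"dp":[1,-0.34,0],"spin":-0.5},
    {"hand":0,"dp":[1,-0.34,0],"spin":-0.5},
    {"hand":0,"dp":[1,-0.34,0],"spin":-0.5},
    {"hand":0,"dp":[1,-0.34,0],"spin":-0.5},
    {"hand":0,"dp":[1,-0.34,0],"spin":-0.5}
  ],
  "force": 20
}}

```text
time: 1.4
ee_pos: [0.54, 0.2498, 0.2223]
eef_rot: [0.001, 1.0, -0.0, -0.0]
ft_force: [-0.0, -0.0, 0.7]
width: 0.0012
grip_force: 0.0
```

```bash
python3 - <<'E'
from h import *
s=read_state();np.save("pics/w1.npy",np.r_[s["ee_pos"],s["eef_rot"]])
w=camera("wrist")[:,:,::-1];sc=camera("scene")[:,:,::-1];sd=camera("side")[:,:,::-1]
cv2.imwrite("pics/w1.png",w);cv2.imwrite("pics/sc1.png",sc);cv2.imwrite("pics/sd1.png",sd)
f=lambda im,x0,y0,x1,y1:cv2.resize(im[y0:y1,x0:x1],(400,300),interpolation=cv2.INTER_CUBIC)
cv2.imwrite("pics/m3.png",np.vstack([np.hstack([cv2.resize(w,(400,300)),f(sc,360,180,520,300)]),np.hstack([f(sd,230,120,390,240),f(sd,180,200,340,320)])]))
E
```

```text
(no output)
```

View pics/m3.png

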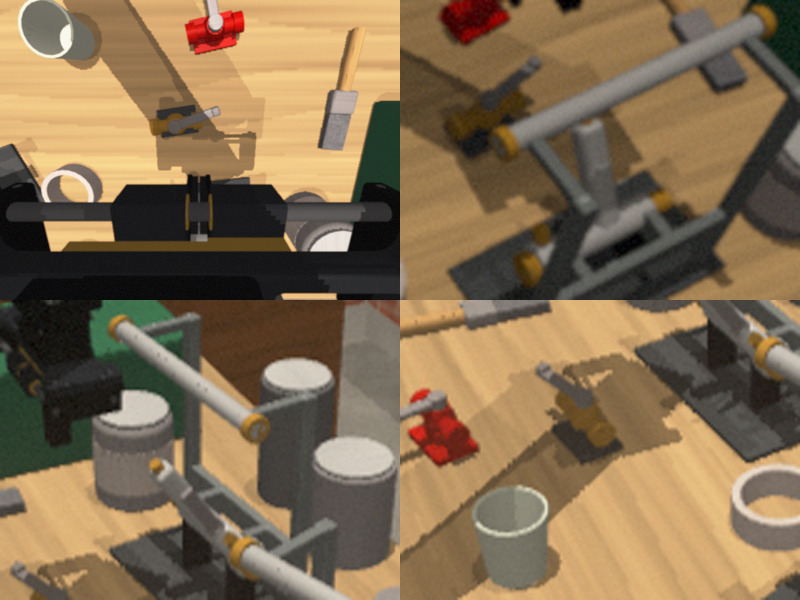

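```bash
python3 - <<'E'
from h import *
from scipy.spatial.transform import Rotation as Ro
np.set_printoptions(precision=4,suppress=True)
w=np.load("pics/w1.npy");c=get_calibration("wrist");M=np.array(c["mount"]);R=Ro.from_quat(w[3:]).as_matrix()
def wr(uv,z):
    d=R@M[:3,:3]@[(uv[0]-c["cx"])/c["fx"],(uv[1]-c["cy"])/c["fy"],1];o=w[:3]+R@M[:3,3];return o+d*(z-o[2])/d[2]
print("pivot",wr((285,200),.064),"end",wr((341,178),.07))
A=tri((504.8,188),(277.2,132));B=tri((402.8,237),(333.2,171.2));print("pipe",A,B,np.linalg.norm(A-B))
print(ray("scene",(504.8,188),.279),ray("scene",(402.8,237),.279),ray("side",(277.2,132),.279),ray("side",(333.2,171.2),.279))
print("nipple",tri((436.8,228.8),(293.2,186)))
for p in(A,B):pass
y=(A-B)[:2];y/=np.linalg.norm(y);x=np.array([y[1],-y[0]]);m=(A+B)[:2]/2
print("yaw",np.arctan2(-y[0],y[1]),"orig",m+.034*x,"nip pred",m-.038*x)
E
```

```text
pivot [0.5124 0.2177 0.064 ] end [0.491  0.2709 0.07  ]
pipe [0.6549 0.3653 0.2722] [0.6909 0.101  0.2765] 0.26676481837385857
[0.6566 0.3623 0.279 ] [0.6895 0.1028 0.279 ] [0.6495 0.3489 0.279 ] [0.689  0.0937 0.279 ]
nipple [0.6434 0.2323 0.1754]
yaw 0.1355946397212163 orig [0.7066 0.2378] nip pred [0.6353 0.228 ]
```

Request:
{"fn": "carry_out", "kwargs": {
  "deltas": [
    {"hand":0,"dp":[0.016,0.112,0],"spin":0},
    {"hand":0,"dp":[0.016,0.112,0.2],"spin":0},
    {"hand":0,"dp":[0.016,0.112,0.4],"spin":0},
    {"hand":0,"dp":[0.016,0.112,0.6],"spin":0},
    {"hand":0,"dp":[0.016,0.112,0.7],"spin":0},
    {"hand":0,"dp":[0.05,0.1,0.7],"spin":0},
    {"hand":0,"dp":[0.108,0.08,0.7],"spin":0},
    {"hand":0,"dp":[0.143,0.076,0.7],"spin":0},
    {"hand":0,"dp":[0.178,0.07,0.7],"spin":0},
    {"hand":0,"dp":[0.215,0.054,0.7],"spin":0},
    {"hand":0,"dp":[0.248,0.034,0.7],"spin":0},
    {"hand":0,"dp":[0.277,0.0,0.7],"spin":0},
    {"hand":0,"dp":[0.302,-0.035,0.7],"spin":0},
    {"hand":0,"dp":[0.318,-0.074,0.7],"spin":0},
    {"hand":0,"dp":[0.33,-0.112,0.7],"spin":0},
    {"hand":0,"dp":[0.33,-0.112,0.7],"spin":0}
  ]
}}

```text
time: 3.15
ee_pos: [0.457, 0.2207, 0.0475]
eef_rot: [0.001, 1.0, -0.0, -0.0]
ft_force: [0.1, 0.3, 0.0]
width: 0.0004
grip_force: 0.0
```

Request:
{"fn": "carry_out", "kwargs": {
  "deltas": [
    {"hand":0,"dp":[0.004,-0.03,0],"spin":0},
    {"hand":0,"dp":[0.004,-0.06,0],"spin":0},
    {"hand":0,"dp":[0.004,-0.06,0],"spin":0}
  ]
}}

```text
time: 3.45
ee_pos: [0.4569, 0.2184, 0.0484]
eef_rot: [-0.004, 1.0, 0.008, 0.003]
ft_force: [9.8, 42.0, -21.7]
width: 0.0004
grip_force: 20.2
```

```bash
python3 - <<'E'
from h import *
s=read_state();print(s["ft_force"],s["ee_pos"])
sc=camera("scene")[:,:,::-1];sd=camera("side")[:,:,::-1]
f=lambda im,x0,y0,x1,y1:cv2.resize(im[y0:y1,x0:x1],(400,300),interpolation=cv2.INTER_CUBIC)
cv2.imwrite("pics/m4.png",np.hstack([f(sc,350,160,470,250),f(sd,190,190,310,280)]))
E
```

```text
[  9.84709317  41.9656825  -21.70144472] [0.45685077 0.21837642 0.04842554]
```

View pics/m4.png

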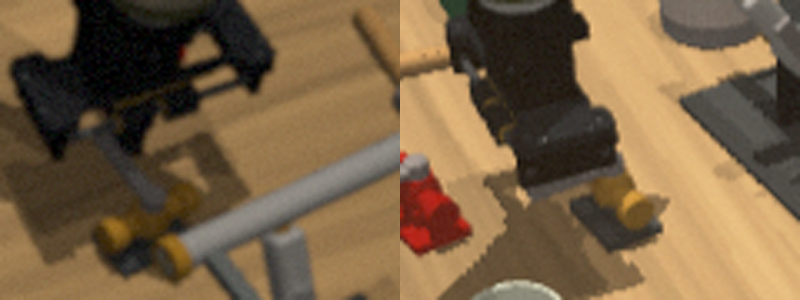

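Request:
{"fn": "carry_out", "kwargs": {
  "deltas": [
    {"hand":0,"dp":[0,0.17,0],"spin":0},
    {"hand":0,"dp":[0,0.17,-0.2],"spin":0},
    {"hand":0,"dp":[0,0.17,-0.4],"spin":0},
    {"hand":0,"dp":[0,0.17,-0.7],"spin":0},
    {"hand":87,"dp":[0,0.0,-0.7],"spin":0.457},
    {"hand":87,"dp":[-0.174,-0.232,-0.7],"spin":0.457},
    {"hand":87,"dp":[-0.174,-0.232,-0.7],"spin":0.457},
    {"hand":87,"dp":[-0.174,-0.232,-0.7],"spin":0.457},
    {"hand":87,"dp":[-0.174,-0.232,-0.7],"spin":0.457},
    {"hand":87,"dp":[-0.174,-0.232,-0.7],"spin":0.457},
    {"hand":87,"dp":[-0.174,-0.232,-0.7],"spin":0.457},
    {"hand":87,"dp":[-0.174,-0.232,-0.7],"spin":0.457},
    {"hand":87,"dp":[-0.174,-0.232,-0.7],"spin":0.457},
    {"hand":87,"dp":[-0.174,-0.232,-0.7],"spin":0.457},
    {"hand":87,"dp":[-0.174,-0.232,-0.7],"spin":0.457},
    {"hand":87,"dp":[-0.174,-0.232,-0.5],"spin":0.457},
    {"hand":87,"dp":[-0.174,-0.232,-0.348],"spin":0.457},
    {"hand":87,"dp":[-0.378,-0.232,-0.348],"spin":0.457},
    {"hand":87,"dp":[-0.378,-0.232,-0.348],"spin":0.457}
  ]
}}

```text
time: 5.45
ee_pos: [0.5515, 0.1468, 0.13]
eef_rot: [0.657, 0.754, -0.003, -0.002]
ft_force: [0.3, 0.0, 1.4]
width: 0.0871
grip_force: 0.0
```

```bash
python3 - <<'E'
from h import *
s=read_state();print(s["ft_force"],s["ee_pos"],s["eef_rot"])
w=camera("wrist")[:,:,::-1];sc=camera("scene")[:,:,::-1];sd=camera("side")[:,:,::-1]
f=lambda im,x0,y0,x1,y1:cv2.resize(im[y0:y1,x0:x1],(400,300),interpolation=cv2.INTER_CUBIC)
cv2.imwrite("pics/m5.png",np.vstack([np.hstack([cv2.resize(w,(400,300)),f(sc,350,160,510,280)]),np.hstack([f(sd,220,110,380,230),f(sd,190,190,310,280)])]))
E
```

```text
[0.30079783 0.01454524 1.36092008] [0.55149126 0.1467949  0.13000807] [ 0.65733675  0.75358847 -0.00318778 -0.00162794]
```

View pics/m5.png

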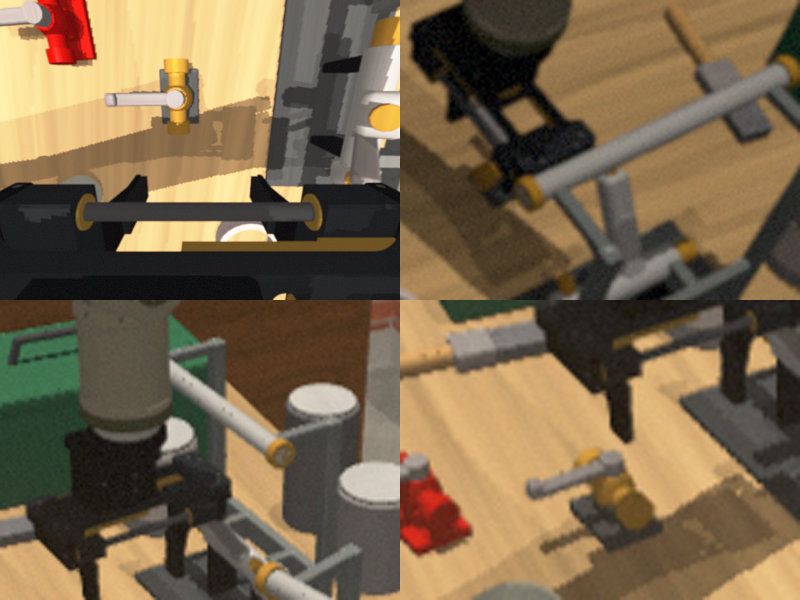

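Request:
{"fn": "carry_out", "kwargs": {
  "deltas": [
    {"hand":87,"dp":[0,0.1,-0.024],"spin":0},
    {"hand":87,"dp":[0,0.2,-0.024],"spin":0},
    {"hand":87,"dp":[0,0.272,-0.024],"spin":0},
    {"hand":87,"dp":[0,0.272,-0.024],"spin":0},
    {"hand":87,"dp":[0.04,0.272,-0.024],"spin":0},
    {"hand":87,"dp":[0.04,0.272,-0.024],"spin":0}
  ]
}}

```text
time: 6.2
ee_pos: [0.6164, 0.1694, 0.1415]
eef_rot: [0.657, 0.754, 0.0, 0.0]
ft_force: [2.1, -3.7, 0.6]
width: 0.0867
grip_force: 1.9
```

```bash
python3 - <<'E'
from h import *
s=read_state();print(s["ft_force"],s["ee_pos"],s["eef_rot"])
w=camera("wrist")[:,:,::-1];sc=camera("scene")[:,:,::-1];sd=camera("side")[:,:,::-1]
f=lambda im,x0,y0,x1,y1:cv2.resize(im[y0:y1,x0:x1],(400,300),interpolation=cv2.INTER_CUBIC)
g=lambda im:cv2.convertScaleAbs(im,alpha=1.6,beta=20)
cv2.imwrite("pics/m6.png",np.vstack([np.hstack([cv2.resize(w,(400,300)),g(f(sc,370,170,490,260))]),np.hstack([g(f(sd,240,120,360,210)),g(f(w,320,180,640,420))])]))
E
```

```text
[ 2.09815577 -3.69391614  0.59074607] [0.61636056 0.1694334  0.14150733] [6.57035709e-01 7.53859220e-01 4.68157091e-04 3.66192672e-04]
```

View pics/m6.png

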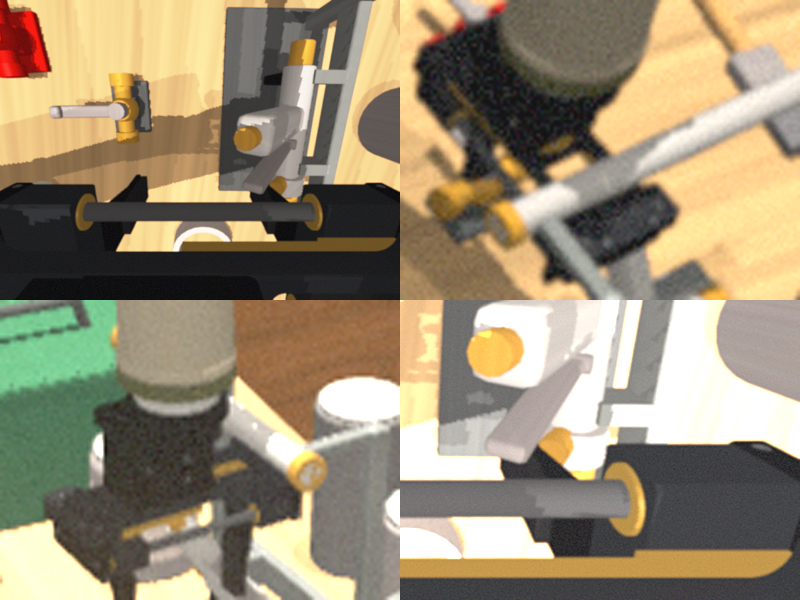

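Request:
{"fn": "carry_out", "kwargs": {
  "deltas": [
    {"hand":87,"dp":[0,-0.032,0],"spin":0},
    {"hand":87,"dp":[0.025,-0.032,0],"spin":0},
    {"hand":87,"dp":[0.05,-0.032,0],"spin":0},
    {"hand":87,"dp":[0.05,-0.032,0],"spin":0}
  ]
}}

```text
time: 6.75
ee_pos: [0.607, 0.1792, 0.141]
eef_rot: [0.658, 0.753, -0.0, 0.0]
ft_force: [-2.4, -6.2, 3.5]
width: 0.0872
grip_force: 2.9
```

Request:
{"fn": "carry_out", "kwargs": {
  "deltas": [
    {"hand":87,"dp":[0.016,0,0],"spin":0},
    {"hand":87,"dp":[0.028,0,0],"spin":0},
    {"hand":87,"dp":[0.028,0,0],"spin":0}
  ]
}}

```text
time: 7.05
ee_pos: [0.6067, 0.1823, 0.1409]
eef_rot: [0.659, 0.752, -0.002, 0.001]
ft_force: [-3.1, -12.1, 5.6]
width: 0.087
grip_force: 6.4
```

Request:
{"fn": "carry_out", "kwargs": {
  "deltas": [
    {"hand":87,"dp":[0.012,0,0],"spin":0},
    {"hand":87,"dp":[0.012,0,0],"spin":0}
  ]
}}

```text
time: 7.25
ee_pos: [0.6067, 0.1827, 0.1409]
eef_rot: [0.66, 0.751, -0.003, 0.002]
ft_force: [-4.7, -19.8, 8.5]
width: 0.0866
grip_force: 9.7
```

```bash
python3 - <<'E'
from h import *
s=read_state();print(s["ft_force"],s["torque"],s["ee_pos"],s["eef_rot"])
w=camera("wrist")[:,:,::-1];sc=camera("scene")[:,:,::-1];sd=camera("side")[:,:,::-1]
f=lambda im,x0,y0,x1,y1:cv2.resize(im[y0:y1,x0:x1],(400,300),interpolation=cv2.INTER_CUBIC)
g=lambda im:cv2.convertScaleAbs(im,alpha=1.6,beta=20)
cv2.imwrite("pics/m7.png",np.vstack([np.hstack([cv2.resize(w,(400,300)),g(f(sc,370,170,490,260))]),np.hstack([g(f(sd,240,120,360,210)),f(w,320,130,560,310)])]))
E
```

```text
[ -4.65166597 -19.83874826   8.53170097] [-4.04579667  0.46087265 -0.907432  ] [0.60670825 0.18267383 0.14090113] [ 0.66020441  0.75107709 -0.00292785  0.00218254]
```

View pics/m7.png

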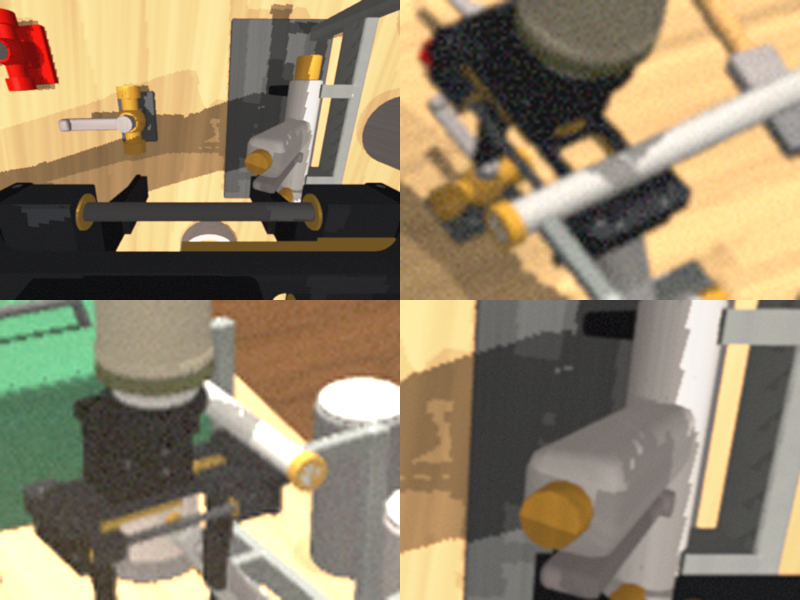

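Request:
{"fn": "carry_out", "kwargs": {
  "deltas": [
    {"hand":87,"dp":[0.012,0,0],"spin":0},
    {"hand":87,"dp":[0.012,0,0],"spin":0},
    {"hand":87,"dp":[0.012,0,0],"spin":0},
    {"hand":87,"dp":[0.012,0,0],"spin":0},
    {"hand":87,"dp":[0.012,0,0],"spin":0},
    {"hand":87,"dp":[0.012,0,0],"spin":0},
    {"hand":87,"dp":[0.012,0,0],"spin":0},
    {"hand":87,"dp":[0.012,0,0],"spin":0},
    {"hand":87,"dp":[0.012,0,0],"spin":0},
    {"hand":87,"dp":[0.012,0,0],"spin":0},
    {"hand":87,"dp":[0.012,0,0],"spin":0},
    {"hand":87,"dp":[0.012,0,0],"spin":0}
  ]
}}

```text
time: 8.6
ee_pos: [0.6067, 0.183, 0.1409]
eef_rot: [0.661, 0.75, -0.004, 0.003]
ft_force: [-5.5, -27.1, 10.3]
width: 0.0865
grip_force: 12.8
```

```bash
python3 - <<'E'
from h import *
w=camera("wrist")[:,:,::-1]
cv2.imwrite("pics/w8.png",cv2.resize(w[180:330,370:530],(800,600),interpolation=cv2.INTER_CUBIC)[:, :750])
E
```

```text
(no output)
```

View pics/w8.png

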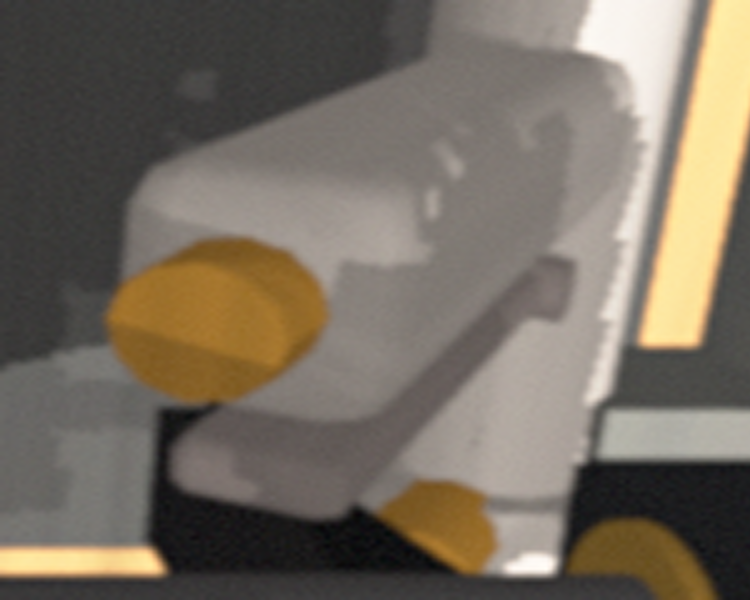

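```bash
python3 - <<'E'
from h import *
from scipy.spatial.transform import Rotation as Ro
np.set_printoptions(precision=1,suppress=True)
s=read_state();c=get_calibration("wrist");M=np.array(c["mount"]);R=Ro.from_quat(s["eef_rot"]).as_matrix()
def pw(P):
    q=M[:3,:3].T@(R.T@(P-s["ee_pos"])-M[:3,3]);return np.array([c["cx"]+c["fx"]*q[0]/q[2],c["cy"]+c["fy"]*q[1]/q[2]])
O=np.array([.7055,.2375,0]);G=Ro.from_euler("z",.135).as_matrix()
def g(up,y,w): # up the grip, along y, w across (perp, in x-z)
    return O+G@np.array([-up*np.sin(.61)+w*np.cos(.61),y,.085+up*np.cos(.61)+w*np.sin(.61)])
n=pw(g(125,0,0)*1 if 0 else g(.125,0,0));print("nipple",n,"grip end -y",pw(g(.115,-.013,-.012))-n,pw(g(.115,-.013,.012))-n)
print("seen rel: trig",np.array([407,276])-[413,249],np.array([436,284])-[413,249],"grip corner",np.array([370+80,180+103])-0-[413,249])
for th in(.22,.19,.15,.1,0):
    y=-.027-.087*np.sin(.22-th);print(th,[pw(g(.105,y,w))-n for w in(-.008,.008)])
E
```

```text
nipple [411.7 253.2] grip end -y [-21.6  17.7] [37.6 30.9]
seen rel: trig [-6 27] [23 35] grip corner [37 34]
0.22 [array([-5.9, 41.6]), array([30.6, 51.1])]
0.19 [array([-6.3, 46.9]), array([29.9, 56.6])]
0.15 [array([-6.9, 53.8]), array([29.1, 63.9])]
0.1 [array([-7.5, 62.3]), array([28.1, 72.8])]
0 [array([-8.7, 78.7]), array([26.2, 90. ])]
```

Request:
{"fn": "carry_out", "kwargs": {
  "deltas": [
    {"hand":87,"dp":[-0.05,0,0],"spin":0},
    {"hand":87,"dp":[-0.1,0,0],"spin":0},
    {"hand":87,"dp":[-0.16,0,0],"spin":0},
    {"hand":87,"dp":[-0.16,-0.15,0],"spin":0},
    {"hand":87,"dp":[-0.16,-0.32,0],"spin":0},
    {"hand":87,"dp":[-0.16,-0.42,0],"spin":0},
    {"hand":87,"dp":[-0.16,-0.42,0],"spin":0},
    {"hand":87,"dp":[-0.16,-0.42,-0.2],"spin":0},
    {"hand":87,"dp":[-0.16,-0.42,-0.4],"spin":0},
    {"hand":87,"dp":[-0.16,-0.42,-0.4],"spin":0},
    {"hand":87,"dp":[-0.16,-0.42,-0.4],"spin":0}
  ]
}}

```text
time: 9.75
ee_pos: [0.508, 0.1392, 0.2419]
eef_rot: [0.657, 0.753, 0.001, 0.001]
ft_force: [-0.5, 0.1, -0.8]
width: 0.0869
grip_force: 0.0
```

```bash
python3 - <<'E'
from h import *
s=read_state();print(s["ft_force"],s["ee_pos"])
w=camera("wrist")[:,:,::-1];sc=camera("scene")[:,:,::-1];sd=camera("side")[:,:,::-1]
f=lambda im,x0,y0,x1,y1:cv2.resize(im[y0:y1,x0:x1],(400,300),interpolation=cv2.INTER_CUBIC)
cv2.imwrite("pics/m9.png",np.vstack([np.hstack([cv2.resize(w,(400,300)),f(sc,370,170,530,290)]),np.hstack([cv2.resize(sd,(400,300)),cv2.resize(sc,(400,300))])]))
E
```

```text
[-0.53163738  0.1079495  -0.80847278] [0.50795158 0.13920406 0.24191959]
```

View pics/m9.png

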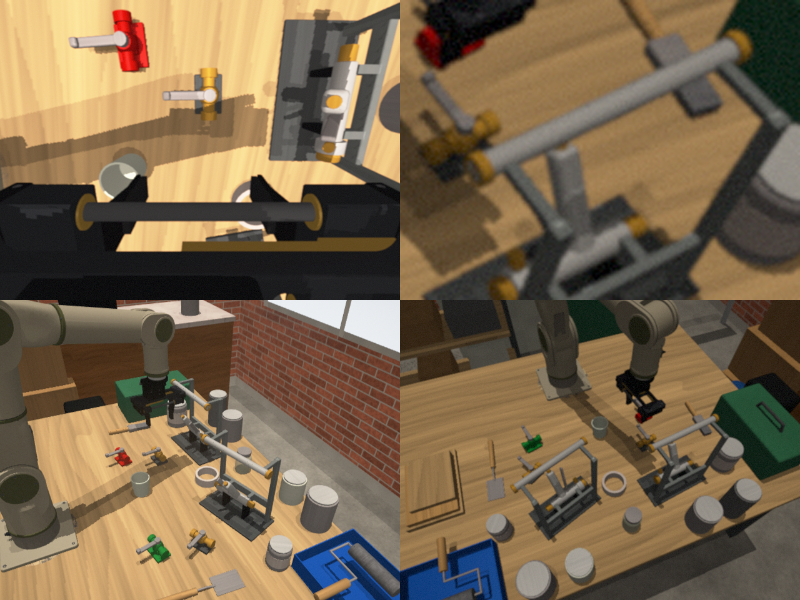

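The picture shows the cock lever across its pipe and the arm clear of everything. The cup, tape roll and jar have not moved. Handing in.

```bash
python3 -c "
from bench import *
print(close_job())"
```

```text
the job is handed in; nothing more can be done
None
```

I turned the open cock (`cock_p`) shut against its stop, pushed `gun_b`'s trigger home with the side of a finger for over a second, let it spring back, and handed the job in at about 10 s of the 48 s; hand-in returned no verdict.

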